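# Lock the indexing carriage of a polishing fixture with its pin

## Robot

A 7-joint arm with a two-finger parallel gripper is mounted at the origin on the work surface. World frame = base frame: x ahead of the robot, y to its left, z up, the work surface at z = 0. Lengths are in m, angles in degrees, forces in N, time in s.
With the tool pointing down it reaches from about 0.425 to 0.875 m from the base axis. Payload 4.7 kg.
Tool frame: the origin (TCP) lies between the finger pads; the fingertips stand 8 mm ahead of it and the grasp point (between the pads) lies 11 mm behind it (env.tip_extent is the distance from the TCP to the fingertips, in m); z points along the fingers, y is the line along which they close (so a half turn about z gives the same grasp; the last joint's range is limited). The gripper opens to 87 mm and grips with 3 to 60 N. Pads are 19 mm wide; open, the fingers measure 117 mm over their backs; the gripper's body (75 mm by 190 mm) begins 51 mm behind the grasp point.
Start: joints at [-73.046, 18.392, -4.016, 83.108, 1.295, 78.541, -3.26], TCP at [0.181, 0.624, 0.191] pointing down, gripper open.
Joint ranges: [-163.93, 163.93], [-17.29, 119.83], [-79.2, 71.16], [3.27, 140.29], [-89.18, 269.18], [5.43, 117.66], [-154.24, 154.24]. Speed limits (degrees/s): [147.25, 147.25, 180, 180, 180, 180, 180].

## Interface

Orientations are given as [roll, pitch, yaw] about the fixed x, y, z axes, in that order (R = Rz(yaw) Ry(pitch) Rx(roll)).
In Python, from cell import sensors, vision, workorder, env gives the robot as it stands.
- The arm moves only by the tool drive_tool, never from a script. Its argument "moves" is a list of rows, each an object of numbers: "x", "y", "z": the shift along the tool's x, y, z in mm; "rx", "ry", "rz": the turn, a rotation vector about the tool's x, y, z in rad; "fingers": the closure, from -1 (fully open) to 1 (shut). In form: [{"x": .., "y": .., "z": .., "rx": .., "ry": .., "rz": .., "fingers": ..}, ...]. A call has 1 to 20 rows; each row is the pose to reach, as a shift and turn from the pose commanded when the call began, along the tool's axes at that moment; what a row does not reach only later rows make up. A row lasts 1/8 s, in which the tool goes at most 62.5 mm and 10.7 degrees, less where a joint would pass 70% of its speed; a pose out of reach is approached as far as the arm can. A call with a gripper value outside its range is refused whole. The fingers move at their own pace and stop on an object; "force" is the grip in N (left out, the last holds). Time passes only in rows, so rows that repeat a pose let the fingers close. It gives the time, the measured TCP pose, the force, the opening and the grip force at its end, in the units of the state.
- sensors.get_obs(): the state, without advancing time (a new reading comes with each control period).
- vision.read_camera(name): name is "scene" or "top" or "wrist"; returns a dict with "image" (384x512x3 uint8, red, green, blue), "fx", "fy", "cx", "cy" (pixels), "k1" (the pictures are not rectified: a ray, as slopes to the right and down, at radius r is drawn at 1 + k1 r^2 times it, then the intrinsics apply), "R" (3x3) and "t" (3): a world point X has camera coordinates R X + t. Camera axes: x right, y down, z forward; pixel columns grow to the right and rows downward; lengths in m; the calibration is good to about 2 mm. A picture is of the moment at which its call begins. There is no depth.
- workorder.sign_off(): hands the job in; it is judged then, once.
The state is a dict: "time_s": time; "qpos": joint angles; "joint_velocities": joint speeds; "effort": joint torques, N m; "tool_pos": TCP position; "tool_rot": TCP orientation; "force": force on the tool from outside, world axes, zero at the start; "wrist_torque": the same for the moment, N m; "grip_width": finger opening in m; "grasp_force": force on a finger pad.
Only numpy, scipy, OpenCV 4.12 (cv2) and the standard library are available. Lean on these libraries where they do the work, as an engineer would, in place of code of your own. Each camera call takes 0.05 s, during which the arm holds its last target. There are 200 camera calls.

## Task

Slide the carriage of the sloped polishing fixture by its black knob all the way to the yellow end stop, so that its eye lines up with the bore in the deck. Then draw the red-handled lock pin out of the wooden rack and push it through the eye and the deck until its collar sits down on the carriage, and let go of it. Leave the two mandrels in the rack, the paste jar and the green compound bar where they are.

Things in the scene. Friction and masses are not known exactly. Their poses are not given: they have to be found in the camera images.
- carriage (a joint): slide of the aluminium carriage along the deck, m; 0 = against the yellow end stop (eye and deck bore in line), grows towards the deck's +y, up to 0.100; starts 0.045 to 0.090; stays where it is left (3 N friction), moved by a few newtons
- deck: blue sloped fixed deck, 170 mm along the slope (own x, rising away from the robot), 300 mm wide (own y, level), 20 mm thick, open underneath; origin at the centre of its top face, 78 mm above the table; own z is its outward normal, 30 degrees from vertical, leaning towards the low front edge, which faces roughly the robot. Rails 14 mm high and 12 mm wide lie along y at x = -47 and +47 mm
- bore (a point): centre of the 16 mm through-bore at the deck's top face, at x = 0, y = -85 mm in the deck's frame; axes as the deck's (z out of the bore). Uncovered until the carriage comes home. The yellow end stop is a bar 12 mm high and 12 mm wide across the deck at y = -122 mm
- eye (a point): centre of the 15 mm through-hole (eye) in the carriage, at its top face, 12 mm above the deck face; moves with the carriage; axes as the deck's. The aluminium plate is 76 mm (x) by 145 mm (y), 11 mm thick, ending 30 mm beyond the eye in -y. Along its upper edge (x = 21 to 35 mm) a thin brass spectacle temple lies in two clamps standing 10 mm above the plate
- knob_top (a point): top centre of the carriage's black knob: an upright round post 24 mm in diameter and 48 mm tall, standing square to the deck (along deck z) on the carriage plate, 85 mm from the eye in the deck's +y direction; the plate's end is 30 mm further on
- lock_pin: red-handled steel pin, 112 mm long, about 0.12 kg; origin at the point of its nose, own z along its axis to the handle. Nose cone 5 to 12 mm diameter over the first 12 mm; shank 12 mm to z = 60; collar 30 mm diameter, z = 60 to 66; red grip 24 mm diameter, z = 66 to 112. Starts upright in one of the rack's holes, collar on the rack's top. Fully seated, the nose is 48 mm below the deck face
- rack: fixed wooden block 225 mm (own x) by 60 mm (own y) by 68 mm high, origin at the centre of its underside; three upright 14 mm holes, 62 mm deep, along its own x axis at -75, 0 and +75 mm
- felt_mandrel: mandrel with a whitish felt cone head (34 mm diameter, 108 mm long overall), shank and collar as the pin's, upright in another hole of the rack; origin at its lower point; to be left alone
- brush_mandrel: mandrel with a brown brush wheel head (38 mm diameter, 98 mm long overall), shank and collar as the pin's, upright in another hole of the rack; origin at its lower point; to be left alone
- paste_jar: jar of polishing paste, 56 mm diameter, 60 mm tall; origin at the centre of its underside; bystander
- compound_bar: green bar of polishing compound, 110 x 40 x 35 mm; origin at the centre of its underside; bystander
Things that resemble listed ones, but are neither listed nor needed, are in the scene too. What is shaped like the lock_pin but blue or purple is not meant.

How it is judged (in metres and radians):
On the way, in this order (a step that is already met when the one before it is completed fails the run):
1. the carriage stands at its end stop (value of joint carriage below 0.003 m), for 0.2 s.
2. the pin is through the eye and down in the deck bore, carriage still home (value of joint carriage below 0.003 m and z of lock_pin in the frame of bore below -0.035 m and x of lock_pin in the frame of bore between -0.006 and 0.006 m and y of lock_pin in the frame of bore between -0.006 and 0.006 m and angle between the z axis of lock_pin and the z axis of bore, either way round below 0.12 rad), for 0.2 s.
At the end, for the whole second after the job is handed in: the carriage is within 3 mm of its end stop; the pin is through eye and bore, its nose at least 43 mm below the deck face (collar within 5 mm of the carriage), within 6 mm of the bore's axis and 0.12 rad of its direction, at rest and released; mandrels, jar and bar within 30 mm of where they were (value of joint carriage below 0.003 m and z of lock_pin in the frame of bore below -0.043 m and x of lock_pin in the frame of bore between -0.006 and 0.006 m and y of lock_pin in the frame of bore between -0.006 and 0.006 m and angle between the z axis of lock_pin and the z axis of bore, either way round below 0.12 rad and linear speed of lock_pin below 0.02 m/s and distance of each of felt_mandrel, brush_mandrel, paste_jar, compound_bar from where it was at the start of the episode below 0.03 m); the robot touches nothing.
It fails at once if the felt mandrel is moved more than 30 mm (distance of felt_mandrel from where it was at the start of the episode above 0.03 m).
It fails at once if the brush mandrel is moved more than 30 mm (distance of brush_mandrel from where it was at the start of the episode above 0.03 m).
It fails at once if the paste jar is moved more than 30 mm (distance of paste_jar from where it was at the start of the episode above 0.03 m).
It fails at once if the compound bar is moved more than 30 mm (distance of compound_bar from where it was at the start of the episode above 0.03 m).
It also fails if it takes over 56 s, if anything falls off the work surface, if the arm or the gripper's body presses on something with over 40 N, if the wrist force passes 120 N, or if a joint passes its speed limit or range.

## Working session

There is one attempt and no reset: what is moved stays moved. The work goes in short steps, Python scripts to look and compute and a tool call to move; the robot and the scene stay as the last step left them, time stands still between calls to the robot, and variables do not carry over. Pictures are saved under pics/ and viewed, at most 10 in all, crops included, and the job is handed in when it is done.

Besides the shell and the picture viewer there is one more tool, called after "Request:" as name([rows], argument=value, ...), one row to a line, values as JSON. drive_tool: Moves the arm, as the interface text tells. Its arguments: {"type":"object","properties":{"moves":{"type":"array"},"force":{"type":"number"}},"required":["moves"]}

```bash
mkdir -p pics; ls; python3 - <<'E'
from cell import sensors, vision, env
import cv2,numpy as np
for n in("scene","top"):
    c=vision.read_camera(n); cv2.imwrite(f"pics/{n}0.png",c["image"][:,:,::-1])
    np.save(f"{n}0.npy",c,allow_pickle=True)
    print(n,c["fx"],c["cx"],c["cy"],c["k1"],c["R"].round(3).tolist(),c["t"].round(3))
print(sensors.get_obs(),env.tip_extent)
E
```

```text
pics
scene 347.42672358885585 253.68670981122114 189.51989576223258 0.03678498076689744 [[-0.119, 0.993, -0.003], [0.558, 0.064, -0.827], [-0.821, -0.1, -0.562]] [ 0.04  -0.255  1.337]
top 400.4440745480374 257.7844653898421 200.53071461379437 -0.03863420902473867 [[-0.007, -1.0, 0.022], [-0.985, 0.003, -0.173], [0.172, -0.023, -0.985]] [0.031 0.572 1.028]
{'time_s': 0.1, 'qpos': array([-73.04483846,  18.43481003,  -4.01545443,  83.16854669,
         1.29394911,  78.54130511,  -3.2593585 ]), 'joint_velocities': array([ 0.03356865, -0.01255781,  0.066239  , -0.13718801,  0.07344687,
        0.01292227, -0.09532838]), 'effort': array([ 1.54060499e-04, -4.92570662e+01, -4.05523069e-01, -3.13399959e+01,
       -6.40180428e-02,  3.94203421e-02,  8.19865886e-05]), 'tool_pos': array([0.18065947, 0.6238086 , 0.19046539]), 'tool_rot': array([-1.79900513e+02,  4.51556180e-03,  1.63854810e+02]), 'force': array([-0.4748274 ,  0.38477467,  0.06031766]), 'wrist_torque': array([ 0.05976735, -0.00688865, -0.00676294]), 'grasp_force': 0.0, 'grip_width': 0.08657193406859282} 0.008
```

View pics/scene0.png

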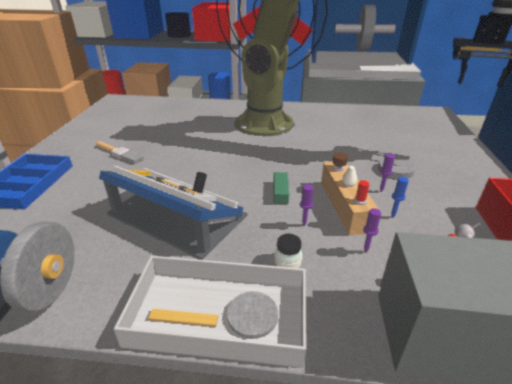

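View pics/top0.png

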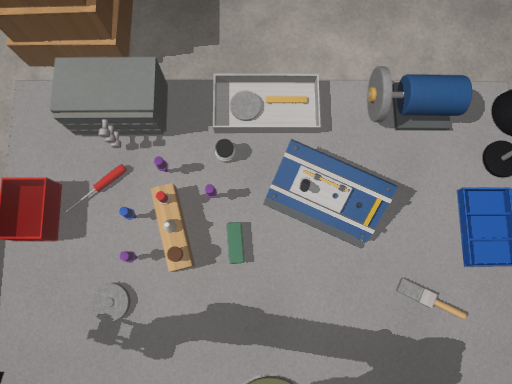

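The scene view shows the deck at (170,195), with its knob at (200,182). The rack is at (348,195) and the red pin at (362,190). The top view shows the knob at (305,185), the yellow stop at (372,210) and the red pin at (162,197). Lookalikes in the top view are purple at (160,163), (210,190) and (127,256), and blue at (126,212). Only the one at (162,197) is red and in the rack. Next I'll enlarge both views.

```bash
python3 - <<'E'
import cv2,numpy as np
a=cv2.imread("pics/top0.png");b=cv2.imread("pics/scene0.png")
r=lambda i,x,y,w,h,s:cv2.resize(i[y:y+h,x:x+w],None,fx=s,fy=s,interpolation=cv2.INTER_CUBIC)
cv2.imwrite("pics/ctop.png",np.hstack([r(a,260,135,144,112,4),r(a,145,176,56,112,4)]))
cv2.imwrite("pics/cscene.png",np.hstack([r(b,92,160,156,90,3.5),r(b,315,145,70,90,3.5)]))
E
```

```text
(no output)
```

View pics/ctop.png

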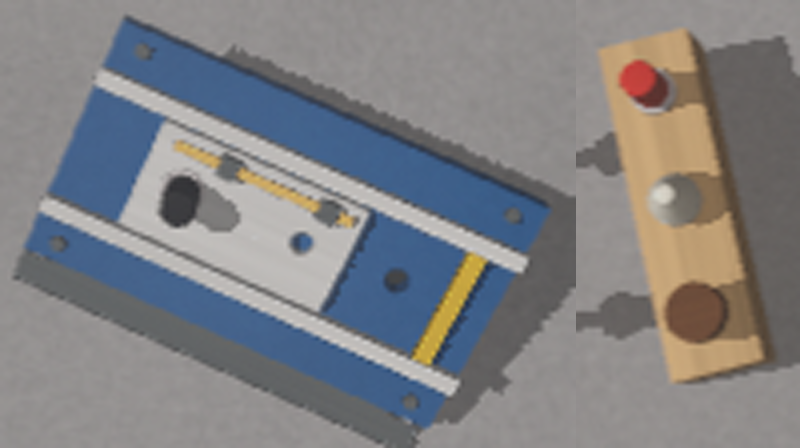

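View pics/cscene.png

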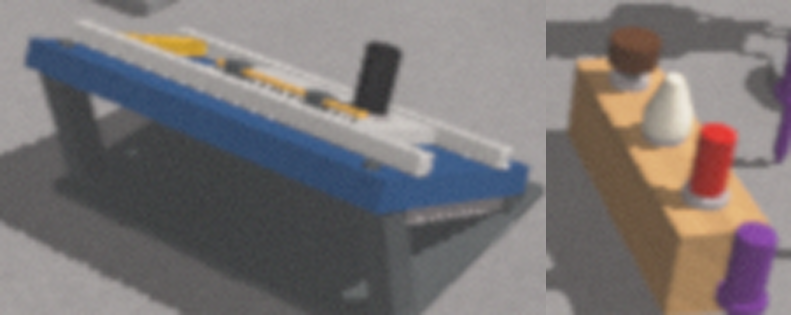

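The crops confirm the red pin: it stands in the rack's end hole, at top (161,196) and scene (364,187). The neighbours in the rack are the felt cone and the brush. The deck bore is at top (359,205), the eye at (335,195) and the knob top at (305,184). Next I'll fit positions from both views.

```bash
cat > h.py <<'E'
import numpy as np,cv2
from scipy.optimize import least_squares
from scipy.spatial.transform import Rotation as Ro
def load(n): return np.load(n,allow_pickle=True).item()
def proj(c,X):
    p=np.atleast_2d(X)@np.asarray(c["R"]).T+c["t"]; s=p[:,:2]/p[:,2:]
    s=s*(1+c["k1"]*(s**2).sum(1,keepdims=True))
    return s*[c["fx"],c["fy"]]+[c["cx"],c["cy"]]
def tri(obs): # [(cam,uv)]
    f=lambda X:np.concatenate([proj(c,X)[0]-uv for c,uv in obs])
    r=least_squares(f,[.6,0,.1]); return r.x,np.abs(r.fun).max()
def plane(c,uv,z): 
    f=lambda xy:proj(c,[xy[0],xy[1],z])[0]-uv
    return least_squares(f,[.6,0]).x
def deckR(yaw): return Ro.from_euler('ZY',[yaw,-30],degrees=True).as_matrix()
def deckfit(obs):
    f=lambda p:np.concatenate([proj(c,p[:3]+deckR(p[3])@np.array(d))[0]-uv for c,uv,d in obs])
    r=least_squares(f,[.6,-.1,.08,-20],x_scale=[.01,.01,.01,1]); return r.x,r.fun.reshape(-1,2)
def mask(c,lo,hi):
    h=cv2.cvtColor(c["image"],cv2.COLOR_RGB2HSV); return cv2.inRange(h,np.array(lo),np.array(hi))
E
python3 - <<'E'
from h import *
T=load("top0.npy");S=load("scene0.npy")
t=lambda x,y:np.array([260+x/4,135+y/4])-.4
s=lambda x,y:np.array([92+x/3.5,160+y/3.5])-.4
obs=[(T,t(127,17),(.085,.15,0)),(T,t(550,207),(.085,-.15,0)),(T,t(25,252),(-.085,.15,0)),(T,t(422,428),(-.085,-.15,0)),(T,t(396,280),(0,-.085,0)),
(S,s(30,40),(.085,-.15,0)),(S,s(384,181),(.085,.15,0)),(S,s(527,164),(-.085,.15,0))]
p,res=deckfit(obs);print(p.round(4));print(res.round(1).tolist())
print("top only",deckfit(obs[:5])[0].round(4))
R=deckR(p[3]);D=p[:3]
b=D+R@[0,-.085,0];print("bore",b.round(4),"z",R[:,2].round(3))
for nm,u in(("eye",t(301,242)),):
    f=lambda q:proj(T,D+R@np.array([q[0],q[1],.012]))[0]-u
    print(nm,least_squares(f,[0,0]).x)
k,e=tri([(T,t(181,193)),(S,s(383,47))]);print("knob",k,e,R.T@(k-D))
for nm,y in(("pin",0),):
    print(tri([(T,np.array([145+(640-576)/4,176+78/4])-.4),(S,np.array([315+(717-546)/3.5,145+131/3.5])-.4)]))
# rack corners top view at z=.068
for x,y in((600,48),(687,30),(770,360),(674,382)): print(plane(T,np.array([145+(x-576)/4,176+y/4])-.4,.068))
E
```

```text
[  0.5906  -0.1618   0.0786 -24.8467]
[[-0.8, 0.4], [0.7, 0.5], [-0.1, -1.4], [1.9, 0.2], [0.7, 0.3], [-0.0, -0.6], [0.6, 0.3], [1.4, 1.1]]
top only [  0.5923  -0.1624   0.0705 -24.9239]
bore [ 0.5549 -0.2389  0.0786] z [-0.454  0.21   0.866]
eye [ 0.00047091 -0.01475046]
knob [ 0.60171133 -0.08738524  0.13578996] 0.41226709001057316 [0.01020371 0.07219403 0.06010149]
(array([0.57473124, 0.2726205 , 0.12102943]), np.float64(0.02515648178186325))
[0.60512137 0.3117106 ]
[0.61713253 0.25448341]
[0.40046509 0.19514566]
[0.38682056 0.25624844]
```

```bash
cat >> h.py <<'E'
def toolR(z,y):
    z=np.array(z)/np.linalg.norm(z); y=np.array(y)-z*np.dot(y,z); y/=np.linalg.norm(y)
    return np.c_[np.cross(y,z),y,z]
def plan(P,R,cur=None):
    from cell import sensors
    o=sensors.get_obs() if cur is None else cur
    R0=Ro.from_euler('xyz',o["tool_rot"],degrees=True).as_matrix()
    d=R0.T@(np.array(P)-o["tool_pos"])*1000; w=Ro.from_matrix(R0.T@R).as_rotvec()
    print("xyz",d.round(1).tolist(),"rot",w.round(3).tolist())
DECK=np.array([.5906,-.1618,.0786]);YAW=-24.85
def deckpt(d): return DECK+deckR(YAW)@np.array(d)
def decktool(): 
    R=deckR(YAW); return toolR(-R[:,2],R[:,1])
E
python3 - <<'E'
from h import *
plan([.38,.45,.32],decktool())
plan(deckpt([0,.07,.150]),decktool())
E
```

```text
xyz [-239.8, -111.7, -129.3] rot [0.038, -0.522, 0.149]
xyz [-548.7, -560.1, -17.0] rot [0.038, -0.522, 0.149]
```

Request:
drive_tool([
  {"x": -120,"y": -56,"z": -130},
  {"x": -120,"y": -56,"z": -130},
  {"x": -120,"y": -56,"z": -130},
  {"x": -240,"y": -112,"z": -130,"rx": 0.038,"ry": -0.522,"rz": 0.149},
  {"x": -240,"y": -112,"z": -130,"rx": 0.038,"ry": -0.522,"rz": 0.149},
  {"x": -549,"y": -560,"z": -100,"rx": 0.038,"ry": -0.522,"rz": 0.149},
  {"x": -549,"y": -560,"z": -100,"rx": 0.038,"ry": -0.522,"rz": 0.149},
  {"x": -549,"y": -560,"z": -100,"rx": 0.038,"ry": -0.522,"rz": 0.149},
  {"x": -549,"y": -560,"z": -100,"rx": 0.038,"ry": -0.522,"rz": 0.149},
  {"x": -549,"y": -560,"z": -100,"rx": 0.038,"ry": -0.522,"rz": 0.149},
  {"x": -549,"y": -560,"z": -100,"rx": 0.038,"ry": -0.522,"rz": 0.149},
  {"x": -549,"y": -560,"z": -100,"rx": 0.038,"ry": -0.522,"rz": 0.149},
  {"x": -549,"y": -560,"z": -100,"rx": 0.038,"ry": -0.522,"rz": 0.149},
  {"x": -549,"y": -560,"z": -100,"rx": 0.038,"ry": -0.522,"rz": 0.149},
  {"x": -549,"y": -560,"z": -100,"rx": 0.038,"ry": -0.522,"rz": 0.149},
  {"x": -549,"y": -560,"z": -100,"rx": 0.038,"ry": -0.522,"rz": 0.149},
])

```text
invalid input at $.moves[0]: expected keys x, y, z, rx, ry, rz, fingers
```

Request:
drive_tool([
  {"x": -120,"y": -56,"z": -130,"rx": 0,"ry": 0,"rz": 0,"fingers": -1},
  {"x": -120,"y": -56,"z": -130,"rx": 0,"ry": 0,"rz": 0,"fingers": -1},
  {"x": -120,"y": -56,"z": -130,"rx": 0,"ry": 0,"rz": 0,"fingers": -1},
  {"x": -240,"y": -112,"z": -130,"rx": 0.038,"ry": -0.522,"rz": 0.149,"fingers": -1},
  {"x": -240,"y": -112,"z": -130,"rx": 0.038,"ry": -0.522,"rz": 0.149,"fingers": -1},
  {"x": -549,"y": -560,"z": -100,"rx": 0.038,"ry": -0.522,"rz": 0.149,"fingers": -1},
  {"x": -549,"y": -560,"z": -100,"rx": 0.038,"ry": -0.522,"rz": 0.149,"fingers": -1},
  {"x": -549,"y": -560,"z": -100,"rx": 0.038,"ry": -0.522,"rz": 0.149,"fingers": -1},
  {"x": -549,"y": -560,"z": -100,"rx": 0.038,"ry": -0.522,"rz": 0.149,"fingers": -1},
  {"x": -549,"y": -560,"z": -100,"rx": 0.038,"ry": -0.522,"rz": 0.149,"fingers": -1},
  {"x": -549,"y": -560,"z": -100,"rx": 0.038,"ry": -0.522,"rz": 0.149,"fingers": -1},
  {"x": -549,"y": -560,"z": -100,"rx": 0.038,"ry": -0.522,"rz": 0.149,"fingers": -1},
  {"x": -549,"y": -560,"z": -100,"rx": 0.038,"ry": -0.522,"rz": 0.149,"fingers": -1},
  {"x": -549,"y": -560,"z": -100,"rx": 0.038,"ry": -0.522,"rz": 0.149,"fingers": -1},
  {"x": -549,"y": -560,"z": -100,"rx": 0.038,"ry": -0.522,"rz": 0.149,"fingers": -1},
  {"x": -549,"y": -560,"z": -100,"rx": 0.038,"ry": -0.522,"rz": 0.149,"fingers": -1},
  {"x": -549,"y": -560,"z": -100,"rx": 0.038,"ry": -0.522,"rz": 0.149,"fingers": -1},
])

```text
time_s: 2.22
tool_pos: [0.552, -0.067, 0.291]
tool_rot: [179.8, 29.9, 154.9]
force: [-0.3, -0.7, -0.4]
grip_width: 0.0873
grasp_force: 0.0
```

```bash
python3 - <<'E'
from h import *
from cell import vision,sensors
c=vision.read_camera("wrist");np.save("w1.npy",c,allow_pickle=True)
cv2.imwrite("pics/w1.png",c["image"][:,:,::-1])
print(sensors.get_obs()["tool_pos"],-c["R"].T@c["t"])
for n,d in(("bore",(0,-.085,0)),("eye",(0,-.015,.012)),("knob",(0,.07,.06))): print(n,proj(c,deckpt(d)).round(1))
E
```

```text
[ 0.55226084 -0.06497666  0.29118777] [ 0.40948928 -0.0017083   0.42378723]
bore [[141.2 136.1]]
eye [[191.  136.1]]
knob [[256.7 138.7]]
```

View pics/w1.png

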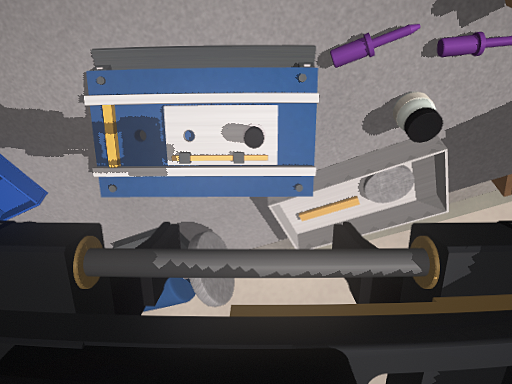

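The wrist view shows the bore at (140,135), the eye at (189,135) and the knob top at (254,136). My deck fit predicts these to within 1–3 px. Next is the knob grasp.

```bash
python3 - <<'E'
from h import *
plan(deckpt([0,.069,.036]),decktool())
E
```

```text
xyz [40.7, -3.2, 185.9] rot [0.002, -0.001, -0.0]
```

Request:
drive_tool([
  {"x": 41,"y": -3,"z": 60,"rx": 0,"ry": 0,"rz": 0,"fingers": -1},
  {"x": 41,"y": -3,"z": 100,"rx": 0,"ry": 0,"rz": 0,"fingers": -1},
  {"x": 41,"y": -3,"z": 130,"rx": 0,"ry": 0,"rz": 0,"fingers": -1},
  {"x": 41,"y": -3,"z": 160,"rx": 0,"ry": 0,"rz": 0,"fingers": -1},
  {"x": 41,"y": -3,"z": 186,"rx": 0,"ry": 0,"rz": 0,"fingers": -1},
  {"x": 41,"y": -3,"z": 186,"rx": 0,"ry": 0,"rz": 0,"fingers": -1},
  {"x": 41,"y": -3,"z": 186,"rx": 0,"ry": 0,"rz": 0,"fingers": -1},
  {"x": 41,"y": -3,"z": 186,"rx": 0,"ry": 0,"rz": 0,"fingers": 1},
  {"x": 41,"y": -3,"z": 186,"rx": 0,"ry": 0,"rz": 0,"fingers": 1},
  {"x": 41,"y": -3,"z": 186,"rx": 0,"ry": 0,"rz": 0,"fingers": 1},
  {"x": 41,"y": -3,"z": 186,"rx": 0,"ry": 0,"rz": 0,"fingers": 1},
  {"x": 41,"y": -3,"z": 186,"rx": 0,"ry": 0,"rz": 0,"fingers": 1},
  {"x": 41,"y": -3,"z": 186,"rx": 0,"ry": 0,"rz": 0,"fingers": 1},
], force=15)

```text
time_s: 3.9
tool_pos: [0.6033, -0.0928, 0.1098]
tool_rot: [179.9, 30.0, 155.1]
force: [-0.3, -0.2, -0.2]
grip_width: 0.0352
grasp_force: 0.0
```

Request:
drive_tool([
  {"x": 0,"y": 0,"z": 0,"rx": 0,"ry": 0,"rz": 0,"fingers": 1},
  {"x": 0,"y": 0,"z": 0,"rx": 0,"ry": 0,"rz": 0,"fingers": 1},
  {"x": 0,"y": 0,"z": 0,"rx": 0,"ry": 0,"rz": 0,"fingers": 1},
  {"x": 0,"y": -10,"z": 0,"rx": 0,"ry": 0,"rz": 0,"fingers": 1},
  {"x": 0,"y": -20,"z": 0,"rx": 0,"ry": 0,"rz": 0,"fingers": 1},
  {"x": 0,"y": -30,"z": 0,"rx": 0,"ry": 0,"rz": 0,"fingers": 1},
  {"x": 0,"y": -40,"z": 0,"rx": 0,"ry": 0,"rz": 0,"fingers": 1},
  {"x": 0,"y": -50,"z": 0,"rx": 0,"ry": 0,"rz": 0,"fingers": 1},
  {"x": 0,"y": -58,"z": 0,"rx": 0,"ry": 0,"rz": 0,"fingers": 1},
  {"x": 0,"y": -62,"z": 0,"rx": 0,"ry": 0,"rz": 0,"fingers": 1},
  {"x": 0,"y": -62,"z": 0,"rx": 0,"ry": 0,"rz": 0,"fingers": 1},
])

```text
time_s: 5.28
tool_pos: [0.5772, -0.1491, 0.1097]
tool_rot: [179.9, 30.0, 155.1]
force: [0.3, 0.1, -0.9]
grip_width: 0.0004
grasp_force: 0.0
```

Request:
drive_tool([
  {"x": 0,"y": -2,"z": 0,"rx": 0,"ry": 0,"rz": 0,"fingers": 1},
  {"x": 0,"y": -4,"z": 0,"rx": 0,"ry": 0,"rz": 0,"fingers": 1},
  {"x": 0,"y": -5,"z": 0,"rx": 0,"ry": 0,"rz": 0,"fingers": 1},
  {"x": 0,"y": -5,"z": 0,"rx": 0,"ry": 0,"rz": 0,"fingers": 1},
])

```text
time_s: 5.78
tool_pos: [0.5752, -0.1536, 0.1097]
tool_rot: [179.9, 30.0, 155.1]
force: [-0.6, 0.2, -0.5]
grip_width: 0.0008
grasp_force: 0.0
```

The fingers shut on nothing, so I'll look before going on.

```bash
python3 - <<'E'
from h import *
from cell import vision,sensors
o=sensors.get_obs();tp=o["tool_pos"];print(deckR(YAW).T@(tp-DECK))
c=vision.read_camera("wrist");np.save("w2.npy",c,allow_pickle=True)
cT=vision.read_camera("top");np.save("top2.npy",cT,allow_pickle=True)
print(proj(c,tp),proj(cT,tp))
a=cv2.resize(c["image"][:,:,::-1],(448,336));b=cv2.resize(cT["image"][120:260,250:410,::-1],None,fx=2.4,fy=2.4)
cv2.imwrite("pics/w2.png",np.hstack([a[:336,:400],b[:336]]))
E
```

```text
[0.0004195  0.00099683 0.03567856]
[[257.24905406 220.85609777]] [[329.1104361  195.24713939]]
```

View pics/w2.png

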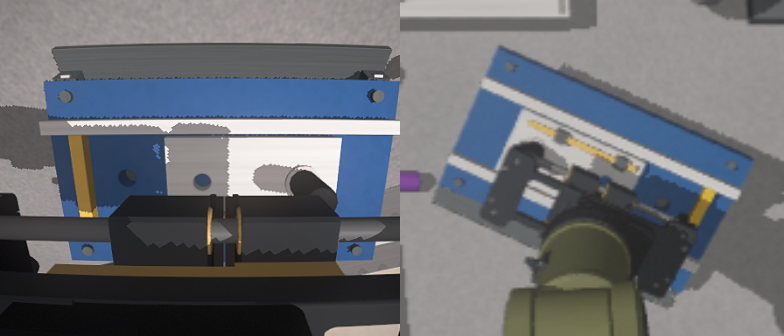

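```bash
python3 - <<'E'
from h import *
c=load("w2.npy")
for n,d in(("bore",(0,-.085,0)),("eye",(0,-.015,.012)),("kbase",(0,.07,.012)),("ktop",(0,.07,.06)),("corner",(-.085,.15,0)),("corner",(-.085,-.15,0)),("plate -y end",(0,-.045,.012)),("plate +y end",(0,.10,.012))): print(n,proj(c,deckpt(d)).round(1)*.875)
cv2.imwrite("pics/w2c.png",cv2.resize(c["image"][140:260,130:430,::-1],None,fx=2.6,fy=2.6,interpolation=cv2.INTER_CUBIC))
E
```

```text
bore [[128.8 179.2]]
eye [[205.975  183.3125]]
kbase [[306.075 183.05 ]]
ktop [[326.725 204.4  ]]
corner [[401.8    81.725]]
corner [[45.2375 82.25  ]]
plate -y end [[170.625  183.3125]]
plate +y end [[340.55  182.875]]
```

View pics/w2c.png

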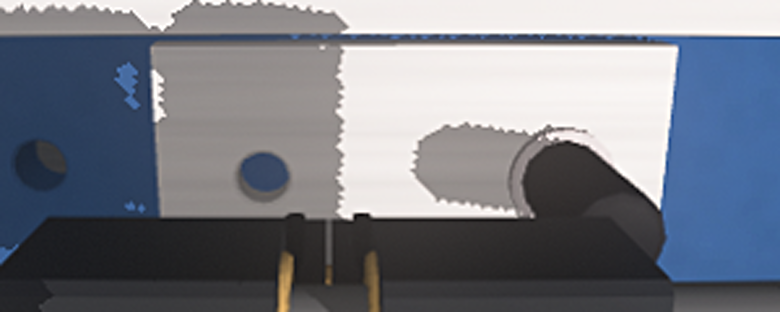

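```bash
python3 - <<'E'
from h import *
from cell import sensors
c=load("w2.npy"); o=sensors.get_obs();tp=o["tool_pos"];R=Ro.from_euler('xyz',o["tool_rot"],degrees=True).as_matrix()
print(c["fx"],(c["R"]@tp+c["t"]))
g=cv2.cvtColor(c["image"],cv2.COLOR_RGB2BGR)
for dz in(-.06,-.03,0,.008):
  for dy in(-.015,.015):
    q=proj(c,tp+R@[0,dy,dz])[0]; print(dz,dy,(q-[130,140])*2.6)
f=cv2.resize(c["image"][205:330,170:350,::-1],None,fx=4,fy=4,interpolation=cv2.INTER_CUBIC)
f=np.clip(f.astype(float)*3,0,255).astype(np.uint8); cv2.imwrite("pics/f.png",f)
for q in (tp+R@[0,0,.008],tp,tp+R@[0,0,-.011]): print((proj(c,q)[0]-[170,205])*4)
E
```

```text
307.7742342096045 [0.00094436 0.01771041 0.20465491]
-0.06 -0.015 [251.13956601 320.93563535]
-0.06 0.015 [414.12605802 320.86758956]
-0.03 -0.015 [263.67417401 256.58597603]
-0.03 0.015 [400.07127709 256.53575281]
0 -0.015 [272.72465895 210.24810356]
0 0.015 [389.92176083 210.20749883]
0.008 -0.015 [274.72681319 200.01112913]
0.008 0.015 [387.67633921 199.97236831]
[349.54349563  47.7109533 ]
[349.73103322  63.46700664]
[350.0129469   87.16803533]
```

View pics/f.png

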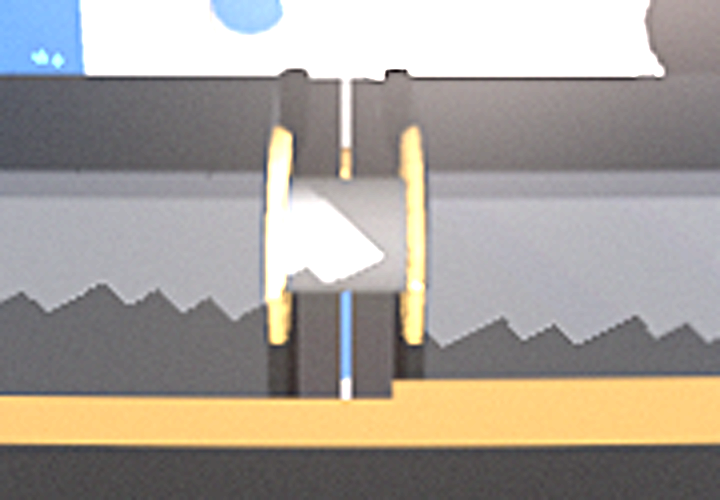

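```bash
python3 - <<'E'
from h import *
from cell import sensors
c=load("w2.npy"); o=sensors.get_obs();tp=o["tool_pos"];R=Ro.from_euler('xyz',o["tool_rot"],degrees=True).as_matrix()
print((R.T@(-c["R"].T@c["t"]-tp)).round(4), (c["R"]@R).round(3).tolist())
for dx in(.0375,.0095,0,-.0095,-.0375):
  for dz in(-.062,-.04,-.011,.008):
    print(dx,dz,[((proj(c,tp+R@[dx,dy,dz])[0]-[170,205])*4).round(0).tolist() for dy in (0,.015,.095)])
w1=load("w1.npy")
print((R.T@(-w1["R"].T@w1["t"])).round(4))
E
```

```text
[ 0.0696 -0.0008 -0.1933] [[-0.0, 1.0, 0.0], [-0.967, -0.0, -0.257], [-0.257, -0.0, 0.967]]
0.0375 -0.062 [[352.0, -67.0], [489.0, -67.0], [1188.0, -66.0]]
0.0375 -0.04 [[351.0, -108.0], [469.0, -108.0], [1080.0, -107.0]]
0.0375 -0.011 [[350.0, -148.0], [450.0, -148.0], [972.0, -146.0]]
0.0375 0.008 [[350.0, -168.0], [441.0, -168.0], [917.0, -166.0]]
0.0095 -0.062 [[352.0, 168.0], [481.0, 168.0], [1146.0, 161.0]]
0.0095 -0.04 [[351.0, 98.0], [464.0, 98.0], [1048.0, 95.0]]
0.0095 -0.011 [[350.0, 30.0], [446.0, 30.0], [950.0, 28.0]]
0.0095 0.008 [[350.0, -5.0], [438.0, -5.0], [899.0, -6.0]]
0 -0.062 [[352.0, 242.0], [479.0, 242.0], [1132.0, 233.0]]
0 -0.04 [[351.0, 164.0], [462.0, 164.0], [1038.0, 159.0]]
0 -0.011 [[350.0, 87.0], [445.0, 87.0], [942.0, 85.0]]
0 0.008 [[350.0, 48.0], [436.0, 48.0], [892.0, 46.0]]
-0.0095 -0.062 [[352.0, 313.0], [476.0, 313.0], [1118.0, 302.0]]
-0.0095 -0.04 [[351.0, 228.0], [460.0, 227.0], [1027.0, 221.0]]
-0.0095 -0.011 [[350.0, 143.0], [444.0, 143.0], [935.0, 140.0]]
-0.0095 0.008 [[350.0, 99.0], [435.0, 99.0], [886.0, 97.0]]
-0.0375 -0.062 [[351.0, 506.0], [469.0, 506.0], [1078.0, 491.0]]
-0.0375 -0.04 [[351.0, 403.0], [455.0, 403.0], [997.0, 394.0]]
-0.0375 -0.011 [[350.0, 298.0], [440.0, 298.0], [912.0, 293.0]]
-0.0375 0.008 [[349.0, 244.0], [432.0, 244.0], [867.0, 240.0]]
[-0.534   0.1713 -0.1809]
```

Request:
drive_tool([
  {"x": 0,"y": 15,"z": 0,"rx": 0,"ry": 0,"rz": 0,"fingers": 1},
  {"x": 0,"y": 15,"z": 8,"rx": 0,"ry": 0,"rz": 0,"fingers": 1},
  {"x": 0,"y": 15,"z": 11,"rx": 0,"ry": 0,"rz": 0,"fingers": 1},
  {"x": 0,"y": 15,"z": 13,"rx": 0,"ry": 0,"rz": 0,"fingers": 1},
  {"x": 0,"y": 15,"z": 14,"rx": 0,"ry": 0,"rz": 0,"fingers": 1},
])

```text
time_s: 6.5
tool_pos: [0.5876, -0.1433, 0.0973]
tool_rot: [179.9, 29.9, 155.0]
force: [0.6, -0.2, 0.4]
grip_width: 0.0004
grasp_force: 0.0
```

Request:
drive_tool([
  {"x": 0,"y": 0,"z": 1,"rx": 0,"ry": 0,"rz": 0,"fingers": 1},
  {"x": 0,"y": 0,"z": 2,"rx": 0,"ry": 0,"rz": 0,"fingers": 1},
  {"x": 0,"y": 0,"z": 2,"rx": 0,"ry": 0,"rz": 0,"fingers": 1},
])

```text
time_s: 6.88
tool_pos: [0.5887, -0.1433, 0.0959]
tool_rot: [179.9, 30.0, 155.1]
force: [0.9, -0.3, -0.3]
grip_width: 0.0008
grasp_force: 0.0
```

Request:
drive_tool([
  {"x": 0,"y": 0,"z": 2,"rx": 0,"ry": 0,"rz": 0,"fingers": 1},
  {"x": 0,"y": 0,"z": 4,"rx": 0,"ry": 0,"rz": 0,"fingers": 1},
  {"x": 0,"y": 0,"z": 4,"rx": 0,"ry": 0,"rz": 0,"fingers": 1},
])

```text
time_s: 7.25
tool_pos: [0.5905, -0.1441, 0.0921]
tool_rot: [179.9, 29.9, 155.1]
force: [0.2, -1.0, -0.3]
grip_width: 0.0006
grasp_force: 0.0
```

Request:
drive_tool([
  {"x": 0,"y": 0,"z": 2,"rx": 0,"ry": 0,"rz": 0,"fingers": 1},
  {"x": 0,"y": 0,"z": 4,"rx": 0,"ry": 0,"rz": 0,"fingers": 1},
  {"x": 0,"y": 0,"z": 4,"rx": 0,"ry": 0,"rz": 0,"fingers": 1},
])

```text
time_s: 7.62
tool_pos: [0.5923, -0.145, 0.0887]
tool_rot: [179.9, 29.9, 155.1]
force: [1.4, 1.3, 0.3]
grip_width: 0.0005
grasp_force: 0.0
```

```bash
python3 - <<'E'
from h import *
from cell import sensors
o=sensors.get_obs();print((deckR(YAW).T@(o["tool_pos"]-DECK)).round(4))
w=load("w1.npy");g=cv2.cvtColor(w["image"],cv2.COLOR_RGB2GRAY)
for r in range(218,262,4):
    d=(g[r]<45).astype(int); e=np.flatnonzero(np.diff(d)); print(r,e.tolist())
E
```

```text
[0.0002 0.016  0.0115]
218 []
222 [15, 22, 35, 163, 168, 343, 347, 496]
226 [100, 159, 178, 349, 352, 411]
230 [101, 155, 178, 333, 334, 346, 348, 349, 355, 410]
234 [101, 152, 178, 333, 334, 349, 359, 410]
238 [82, 97, 102, 148, 177, 178, 179, 332, 334, 352, 362, 409, 414, 429]
242 [78, 100, 102, 143, 179, 332, 334, 340, 341, 343, 345, 347, 349, 350, 352, 353, 354, 355, 368, 409, 411, 433]
246 [76, 101, 103, 137, 179, 332, 333, 335, 337, 339, 374, 408, 410, 435]
250 [74, 437, 448, 459, 460, 461, 469, 470]
254 [74, 438, 448, 474]
258 [73, 438, 447, 472]
```

Request:
drive_tool([
  {"x": 0,"y": 0,"z": -60,"rx": 0,"ry": 0,"rz": 0,"fingers": 1},
  {"x": 0,"y": 0,"z": -65,"rx": 0,"ry": 0,"rz": 0,"fingers": 1},
  {"x": 0,"y": 52,"z": -65,"rx": 0,"ry": 0,"rz": 0,"fingers": 1},
  {"x": 0,"y": 52,"z": -65,"rx": 0,"ry": 0,"rz": 0,"fingers": 1},
  {"x": 0,"y": 52,"z": -65,"rx": 0,"ry": 0,"rz": 0,"fingers": 1},
])

```text
time_s: 8.25
tool_pos: [0.5843, -0.0844, 0.1446]
tool_rot: [179.9, 29.9, 155.1]
force: [0.3, -0.7, 0.3]
grip_width: 0.0001
grasp_force: 0.0
```

Request:
drive_tool([
  {"x": 0,"y": 0,"z": 30,"rx": 0,"ry": 0,"rz": 0,"fingers": 1},
  {"x": 0,"y": 0,"z": 40,"rx": 0,"ry": 0,"rz": 0,"fingers": 1},
  {"x": 0,"y": 0,"z": 43,"rx": 0,"ry": 0,"rz": 0,"fingers": 1},
  {"x": 0,"y": 0,"z": 45,"rx": 0,"ry": 0,"rz": 0,"fingers": 1},
  {"x": 0,"y": 0,"z": 45,"rx": 0,"ry": 0,"rz": 0,"fingers": 1},
])

```text
time_s: 8.88
tool_pos: [0.6054, -0.0935, 0.107]
tool_rot: [179.9, 30.0, 155.1]
force: [-0.6, -0.9, 0.2]
grip_width: 0.0007
grasp_force: 0.0
```

Request:
drive_tool([
  {"x": 0,"y": 0,"z": 2,"rx": 0,"ry": 0,"rz": 0,"fingers": 1},
  {"x": 0,"y": 0,"z": 3,"rx": 0,"ry": 0,"rz": 0,"fingers": 1},
  {"x": 0,"y": 0,"z": 3,"rx": 0,"ry": 0,"rz": 0,"fingers": 1},
])

```text
time_s: 9.25
tool_pos: [0.6066, -0.0941, 0.1044]
tool_rot: [179.9, 30.0, 155.1]
force: [-4.3, 1.1, 5.4]
grip_width: 0.0005
grasp_force: 3.2
```

Request:
drive_tool([
  {"x": 0,"y": 0,"z": 2,"rx": 0,"ry": 0,"rz": 0,"fingers": 1},
  {"x": 0,"y": 0,"z": 3,"rx": 0,"ry": 0,"rz": 0,"fingers": 1},
  {"x": 0,"y": 0,"z": 3,"rx": 0,"ry": 0,"rz": 0,"fingers": 1},
])

```text
time_s: 9.62
tool_pos: [0.6074, -0.0927, 0.1042]
tool_rot: [179.9, 30.0, 155.1]
force: [-27.9, 9.5, 29.3]
grip_width: 0.0005
grasp_force: 19.9
```

Request:
drive_tool([
  {"x": 0,"y": 0,"z": -23,"rx": 0,"ry": 0,"rz": 0,"fingers": -0.5},
  {"x": 0,"y": 0,"z": -23,"rx": 0,"ry": 0,"rz": 0,"fingers": -0.5},
  {"x": 0,"y": 0,"z": -23,"rx": 0,"ry": 0,"rz": 0,"fingers": -0.5},
  {"x": 0,"y": 0,"z": -23,"rx": 0,"ry": 0,"rz": 0,"fingers": -0.5},
  {"x": 0,"y": 0,"z": -23,"rx": 0,"ry": 0,"rz": 0,"fingers": -0.5},
  {"x": 0,"y": 0,"z": -23,"rx": 0,"ry": 0,"rz": 0,"fingers": -0.5},
  {"x": 0,"y": 0,"z": -23,"rx": 0,"ry": 0,"rz": 0,"fingers": -0.5},
  {"x": 0,"y": 0,"z": -23,"rx": 0,"ry": 0,"rz": 0,"fingers": -0.5},
])

```text
time_s: 10.62
tool_pos: [0.5975, -0.09, 0.1211]
tool_rot: [179.9, 30.0, 155.1]
force: [-0.9, -0.2, 0.1]
grip_width: 0.064
grasp_force: 0.0
```

```bash
python3 - <<'E'
from h import *
from cell import sensors
o=sensors.get_obs();print((deckR(YAW).T@(o["tool_pos"]-DECK)).round(4),o["grip_width"])
plan(deckpt([-.002,.068,-.005]),decktool())
E
```

```text
[0.0005 0.068  0.0488] 0.06399923195498021
xyz [2.5, -0.1, 53.8] rot [0.002, -0.001, -0.001]
```

Request:
drive_tool([
  {"x": 2,"y": 0,"z": 20,"rx": 0,"ry": 0,"rz": 0,"fingers": -0.5},
  {"x": 2,"y": 0,"z": 38,"rx": 0,"ry": 0,"rz": 0,"fingers": -0.5},
  {"x": 2,"y": 0,"z": 53,"rx": 0,"ry": 0,"rz": 0,"fingers": -0.5},
  {"x": 2,"y": 0,"z": 53,"rx": 0,"ry": 0,"rz": 0,"fingers": 1},
  {"x": 2,"y": 0,"z": 53,"rx": 0,"ry": 0,"rz": 0,"fingers": 1},
  {"x": 2,"y": 0,"z": 53,"rx": 0,"ry": 0,"rz": 0,"fingers": 1},
  {"x": 2,"y": 0,"z": 53,"rx": 0,"ry": 0,"rz": 0,"fingers": 1},
  {"x": 2,"y": 0,"z": 53,"rx": 0,"ry": 0,"rz": 0,"fingers": 1},
  {"x": 2,"y": 0,"z": 53,"rx": 0,"ry": 0,"rz": 0,"fingers": 1},
  {"x": 2,"y": 0,"z": 53,"rx": 0,"ry": 0,"rz": 0,"fingers": 1},
], force=15)

```text
time_s: 11.88
tool_pos: [0.6202, -0.1, 0.0746]
tool_rot: [179.9, 30.0, 155.1]
force: [-2.4, 1.3, 3.2]
grip_width: 0.0237
grasp_force: 15.0
```

Gripped at 23.7 mm. Now I'll slide it home.

Request:
drive_tool([
  {"x": 0,"y": -10,"z": -1,"rx": 0,"ry": 0,"rz": 0,"fingers": 1},
  {"x": 0,"y": -20,"z": -1,"rx": 0,"ry": 0,"rz": 0,"fingers": 1},
  {"x": 0,"y": -30,"z": -1,"rx": 0,"ry": 0,"rz": 0,"fingers": 1},
  {"x": 0,"y": -40,"z": -1,"rx": 0,"ry": 0,"rz": 0,"fingers": 1},
  {"x": 0,"y": -50,"z": -1,"rx": 0,"ry": 0,"rz": 0,"fingers": 1},
  {"x": 0,"y": -58,"z": -1,"rx": 0,"ry": 0,"rz": 0,"fingers": 1},
  {"x": 0,"y": -62,"z": -1,"rx": 0,"ry": 0,"rz": 0,"fingers": 1},
  {"x": 0,"y": -64,"z": -1,"rx": 0,"ry": 0,"rz": 0,"fingers": 1},
  {"x": 0,"y": -64,"z": -1,"rx": 0,"ry": 0,"rz": 0,"fingers": 1},
])

```text
time_s: 13.0
tool_pos: [0.5931, -0.1583, 0.0747]
tool_rot: [179.8, 30.0, 155.1]
force: [6.8, -1.0, -5.5]
grip_width: 0.0238
grasp_force: 15.0
```

Request:
drive_tool([
  {"x": 0,"y": -2,"z": 0,"rx": 0,"ry": 0,"rz": 0,"fingers": 1},
  {"x": 0,"y": -3,"z": 0,"rx": 0,"ry": 0,"rz": 0,"fingers": 1},
  {"x": 0,"y": -4,"z": 0,"rx": 0,"ry": 0,"rz": 0,"fingers": 1},
  {"x": 0,"y": -4,"z": 0,"rx": 0,"ry": 0,"rz": 0,"fingers": 1},
])

```text
time_s: 13.5
tool_pos: [0.5916, -0.1616, 0.0747]
tool_rot: [179.8, 30.0, 155.1]
force: [7.0, 0.3, -6.7]
grip_width: 0.0236
grasp_force: 15.0
```

Request:
drive_tool([
  {"x": 0,"y": -1,"z": 0,"rx": 0,"ry": 0,"rz": 0,"fingers": 1},
  {"x": 0,"y": -2,"z": 0,"rx": 0,"ry": 0,"rz": 0,"fingers": 1},
  {"x": 0,"y": -2,"z": 0,"rx": 0,"ry": 0,"rz": 0,"fingers": 1},
])

```text
time_s: 13.88
tool_pos: [0.591, -0.1631, 0.0747]
tool_rot: [179.8, 30.0, 155.1]
force: [7.9, -0.5, -5.9]
grip_width: 0.0236
grasp_force: 15.0
```

```bash
python3 - <<'E'
from h import *
from cell import sensors
o=sensors.get_obs();print((deckR(YAW).T@(o["tool_pos"]-DECK)).round(4),o["grip_width"],deckR(YAW).T@o["force"])
E
```

```text
[-0.0012 -0.001  -0.0038] 0.023550144564154225 [ 3.49151715  2.830326   -8.77759566]
```

Request:
drive_tool([
  {"x": 0,"y": -1,"z": 0,"rx": 0,"ry": 0,"rz": 0,"fingers": 1},
  {"x": 0,"y": -2,"z": 0,"rx": 0,"ry": 0,"rz": 0,"fingers": 1},
  {"x": 0,"y": -2,"z": 0,"rx": 0,"ry": 0,"rz": 0,"fingers": 1},
])

```text
time_s: 14.25
tool_pos: [0.591, -0.163, 0.0747]
tool_rot: [179.7, 30.1, 155.2]
force: [10.6, 3.3, -7.6]
grip_width: 0.0237
grasp_force: 15.0
```

Request:
drive_tool([
  {"x": 0,"y": -1,"z": 0,"rx": 0,"ry": 0,"rz": 0,"fingers": 1},
  {"x": 0,"y": -2,"z": 0,"rx": 0,"ry": 0,"rz": 0,"fingers": 1},
  {"x": 0,"y": -2,"z": 0,"rx": 0,"ry": 0,"rz": 0,"fingers": 1},
])

```text
time_s: 14.62
tool_pos: [0.591, -0.163, 0.0748]
tool_rot: [179.6, 30.1, 155.3]
force: [12.0, 6.5, -10.2]
grip_width: 0.0235
grasp_force: 15.0
```

```bash
python3 - <<'E'
from h import *
from cell import sensors
o=sensors.get_obs();print((deckR(YAW).T@(o["tool_pos"]-DECK)).round(4),o["grip_width"],deckR(YAW).T@o["force"])
E
```

```text
[-0.0011 -0.0009 -0.0038] 0.023536288387151008 [  1.99266923  10.92764459 -12.92776076]
```

Request:
drive_tool([
  {"x": 0,"y": 2,"z": 0,"rx": 0,"ry": 0,"rz": 0,"fingers": -0.5},
  {"x": 0,"y": 3,"z": 0,"rx": 0,"ry": 0,"rz": 0,"fingers": -0.5},
  {"x": 0,"y": 4,"z": 0,"rx": 0,"ry": 0,"rz": 0,"fingers": -0.5},
  {"x": 0,"y": 4,"z": 0,"rx": 0,"ry": 0,"rz": 0,"fingers": -0.5},
  {"x": 0,"y": 4,"z": 0,"rx": 0,"ry": 0,"rz": 0,"fingers": -0.5},
  {"x": 0,"y": 4,"z": 0,"rx": 0,"ry": 0,"rz": 0,"fingers": -0.5},
  {"x": 0,"y": 4,"z": -40,"rx": 0,"ry": 0,"rz": 0,"fingers": -0.5},
  {"x": 0,"y": 4,"z": -95,"rx": 0,"ry": 0,"rz": 0,"fingers": -0.5},
  {"x": 0,"y": 4,"z": -120,"rx": 0,"ry": 0,"rz": 0,"fingers": -0.5},
  {"x": 0,"y": -40,"z": -120,"rx": 0,"ry": 0,"rz": 0,"fingers": -0.5},
  {"x": 0,"y": -80,"z": -120,"rx": 0,"ry": 0,"rz": 0,"fingers": -0.5},
  {"x": 0,"y": -80,"z": -120,"rx": 0,"ry": 0,"rz": 0,"fingers": -0.5},
  {"x": 0,"y": -80,"z": -120,"rx": 0,"ry": 0,"rz": 0,"fingers": -0.5},
])

```text
time_s: 16.25
tool_pos: [0.5003, -0.2149, 0.1788]
tool_rot: [179.9, 30.0, 155.0]
force: [-0.1, 0.4, -0.3]
grip_width: 0.0655
grasp_force: 0.0
```

```bash
python3 - <<'E'
from h import *
from cell import vision,sensors
c=vision.read_camera("wrist");np.save("w3.npy",c,allow_pickle=True)
o=sensors.get_obs();print((deckR(YAW).T@(o["tool_pos"]-DECK)).round(4),o["grip_width"])
u=proj(c,deckpt([0,-.085,.012]))[0];v=proj(c,deckpt([0,-.0,.012]))[0];print(u,v,proj(c,deckpt([0,0,.06])))
x0,y0=(u-[60,60]).astype(int).clip(0);im=c["image"][y0:y0+120,x0:x0+190,::-1]
cv2.imwrite("pics/w3.png",cv2.resize(im,None,fx=4,fy=4,interpolation=cv2.INTER_CUBIC));print(x0,y0,im.shape)
E
```

```text
[-0.0015 -0.0853  0.1166] 0.06523254418280083
[257.94648172 186.61263103] [342.8913816  186.46236574] [[358.22741458 199.54329188]]
197 126 (120, 190, 3)
```

View pics/w3.png

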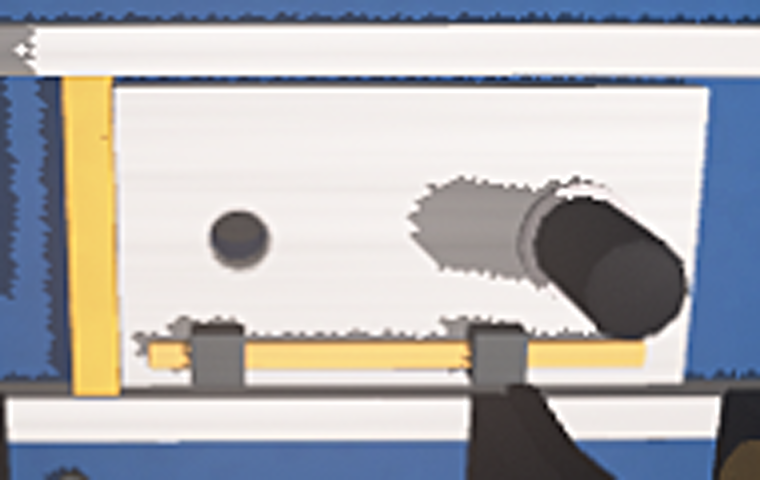

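The carriage is against the yellow stop, with the eye over the bore at pixel (256,185), about 1.5 mm from prediction. Contact showed that the real fingertips are about 30 mm behind the reported TCP, and I'll use that from here. Next is the pin.

```bash
python3 - <<'E'
from h import *
Rp=toolR([0,0,-1],[-.255,.967,0])
plan([.5,-.1,.27],decktool())
plan([.545,.26,.19],Rp)
E
```

```text
xyz [-3.5, 103.5, -103.0] rot [0.002, -0.0, -0.0]
xyz [132.2, 449.0, -88.3] rot [-0.179, 0.503, -0.675]
```

Request:
drive_tool([
  {"x": 0,"y": 60,"z": -100,"rx": 0,"ry": 0,"rz": 0,"fingers": -0.2},
  {"x": 0,"y": 104,"z": -103,"rx": 0,"ry": 0,"rz": 0,"fingers": -0.2},
  {"x": 0,"y": 104,"z": -103,"rx": 0,"ry": 0,"rz": 0,"fingers": -0.2},
  {"x": 132,"y": 449,"z": -88,"rx": -0.179,"ry": 0.503,"rz": -0.675,"fingers": -0.2},
  {"x": 132,"y": 449,"z": -88,"rx": -0.179,"ry": 0.503,"rz": -0.675,"fingers": -0.2},
  {"x": 132,"y": 449,"z": -88,"rx": -0.179,"ry": 0.503,"rz": -0.675,"fingers": -0.2},
  {"x": 132,"y": 449,"z": -88,"rx": -0.179,"ry": 0.503,"rz": -0.675,"fingers": -0.2},
  {"x": 132,"y": 449,"z": -88,"rx": -0.179,"ry": 0.503,"rz": -0.675,"fingers": -0.2},
  {"x": 132,"y": 449,"z": -88,"rx": -0.179,"ry": 0.503,"rz": -0.675,"fingers": -0.2},
  {"x": 132,"y": 449,"z": -88,"rx": -0.179,"ry": 0.503,"rz": -0.675,"fingers": -0.2},
  {"x": 132,"y": 449,"z": -88,"rx": -0.179,"ry": 0.503,"rz": -0.675,"fingers": -0.2},
  {"x": 132,"y": 449,"z": -88,"rx": -0.179,"ry": 0.503,"rz": -0.675,"fingers": -0.2},
  {"x": 132,"y": 449,"z": -88,"rx": -0.179,"ry": 0.503,"rz": -0.675,"fingers": -0.2},
])

```text
time_s: 17.92
tool_pos: [0.5457, 0.2579, 0.1903]
tool_rot: [180.0, 0.0, -165.4]
force: [-0.0, -0.5, -0.4]
grip_width: 0.0522
grasp_force: 0.0
```

```bash
cat > pinlook.py <<'E'
from h import *
from cell import vision,sensors
import sys
c=vision.read_camera("wrist");np.save(sys.argv[1]+".npy",c,allow_pickle=True)
o=sensors.get_obs();print(o["tool_pos"],o["tool_rot"],o["grip_width"],o["time_s"])
m=mask(c,(0,150,60),(8,255,255))|mask(c,(172,150,60),(180,255,255))
n,l,s,ce=cv2.connectedComponentsWithStats(m)
print([(s[i].tolist(),ce[i].round(1).tolist()) for i in range(1,n) if s[i][4]>40])
P=np.array([.5747,.2726,.12]);print("pred top/bottom",proj(c,P),proj(c,P-[0,0,.046]))
E
python3 pinlook.py p1
```

```text
[0.54565621 0.25807296 0.19035334] [ 1.79982989e+02  1.62986101e-02 -1.65380667e+02] 0.052529138541145035 17.975
[([476, 178, 36, 69, 1013], [497.3, 211.7]), ([253, 203, 25, 36, 655], [265.0, 221.9])]
pred top/bottom [[264.43781379 228.06124117]] [[263.30360368 212.29747363]]
```

```bash
python3 - <<'E'
from h import *
plan([.5747,.2726,.050],toolR([0,0,-1],[-.255,.967,0]))
E
```

```text
xyz [-31.7, 6.7, 140.4] rot [0.0, 0.0, -0.003]
```

Request:
drive_tool([
  {"x": -32,"y": 7,"z": 30,"rx": 0,"ry": 0,"rz": 0,"fingers": -0.2},
  {"x": -32,"y": 7,"z": 60,"rx": 0,"ry": 0,"rz": 0,"fingers": -0.2},
  {"x": -32,"y": 7,"z": 90,"rx": 0,"ry": 0,"rz": 0,"fingers": -0.2},
  {"x": -32,"y": 7,"z": 110,"rx": 0,"ry": 0,"rz": 0,"fingers": -0.2},
  {"x": -32,"y": 7,"z": 126,"rx": 0,"ry": 0,"rz": 0,"fingers": -0.2},
  {"x": -32,"y": 7,"z": 136,"rx": 0,"ry": 0,"rz": 0,"fingers": -0.2},
  {"x": -32,"y": 7,"z": 140,"rx": 0,"ry": 0,"rz": 0,"fingers": -0.2},
  {"x": -32,"y": 7,"z": 140,"rx": 0,"ry": 0,"rz": 0,"fingers": -0.2},
])

```text
time_s: 18.98
tool_pos: [0.5747, 0.2742, 0.0503]
tool_rot: [180.0, 0.0, -165.3]
force: [0.9, 0.0, 0.1]
grip_width: 0.052
grasp_force: 0.0
```

Request:
drive_tool([
  {"x": 0,"y": 0,"z": 0,"rx": 0,"ry": 0,"rz": 0,"fingers": 1},
  {"x": 0,"y": 0,"z": 0,"rx": 0,"ry": 0,"rz": 0,"fingers": 1},
  {"x": 0,"y": 0,"z": 0,"rx": 0,"ry": 0,"rz": 0,"fingers": 1},
  {"x": 0,"y": 0,"z": 0,"rx": 0,"ry": 0,"rz": 0,"fingers": 1},
  {"x": 0,"y": 0,"z": 0,"rx": 0,"ry": 0,"rz": 0,"fingers": 1},
  {"x": 0,"y": 0,"z": 0,"rx": 0,"ry": 0,"rz": 0,"fingers": 1},
], force=30)

```text
time_s: 19.73
tool_pos: [0.5745, 0.2741, 0.0501]
tool_rot: [180.0, -0.0, -165.3]
force: [-0.1, -0.1, 1.1]
grip_width: 0.0233
grasp_force: 30.0
```

Request:
drive_tool([
  {"x": 0,"y": 0,"z": -20,"rx": 0,"ry": 0,"rz": 0,"fingers": 1},
  {"x": 0,"y": 0,"z": -50,"rx": 0,"ry": 0,"rz": 0,"fingers": 1},
  {"x": 0,"y": 0,"z": -90,"rx": 0,"ry": 0,"rz": 0,"fingers": 1},
  {"x": 0,"y": 0,"z": -140,"rx": 0,"ry": 0,"rz": 0,"fingers": 1},
  {"x": 0,"y": 0,"z": -180,"rx": 0,"ry": 0,"rz": 0,"fingers": 1},
  {"x": 0,"y": 0,"z": -180,"rx": 0,"ry": 0,"rz": 0,"fingers": 1},
  {"x": 0,"y": 0,"z": -180,"rx": 0,"ry": 0,"rz": 0,"fingers": 1},
])

```text
time_s: 20.6
tool_pos: [0.574, 0.2737, 0.2297]
tool_rot: [180.0, -0.1, -165.3]
force: [0.0, -0.4, -1.9]
grip_width: 0.0234
grasp_force: 30.0
```

```bash
python3 pinlook.py p2; python3 - <<'E'
from h import *
plan(deckpt([-.0012,-.0863,.165]),decktool())
E
```

```text
[0.5736574  0.27351914 0.22871801] [-1.79992225e+02 -1.65026125e-01 -1.65283448e+02] 0.023334529881165147 20.65
[([442, 152, 70, 96, 4139], [483.0, 202.7]), ([235, 218, 43, 31, 939], [256.1, 236.3]), ([233, 278, 47, 17, 586], [256.1, 284.5])]
pred top/bottom [[255.573241   184.95983677]] [[255.63458972 175.9655131 ]]
xyz [213.5, -438.7, 8.5] rot [0.18, -0.505, 0.675]
```

Request:
drive_tool([
  {"x": 213,"y": -439,"z": 0,"rx": 0.18,"ry": -0.505,"rz": 0.675,"fingers": 1},
  {"x": 213,"y": -439,"z": 0,"rx": 0.18,"ry": -0.505,"rz": 0.675,"fingers": 1},
  {"x": 213,"y": -439,"z": 0,"rx": 0.18,"ry": -0.505,"rz": 0.675,"fingers": 1},
  {"x": 213,"y": -439,"z": 0,"rx": 0.18,"ry": -0.505,"rz": 0.675,"fingers": 1},
  {"x": 213,"y": -439,"z": 0,"rx": 0.18,"ry": -0.505,"rz": 0.675,"fingers": 1},
  {"x": 213,"y": -439,"z": 0,"rx": 0.18,"ry": -0.505,"rz": 0.675,"fingers": 1},
  {"x": 213,"y": -439,"z": 0,"rx": 0.18,"ry": -0.505,"rz": 0.675,"fingers": 1},
  {"x": 213,"y": -439,"z": 8,"rx": 0.18,"ry": -0.505,"rz": 0.675,"fingers": 1},
  {"x": 213,"y": -439,"z": 8,"rx": 0.18,"ry": -0.505,"rz": 0.675,"fingers": 1},
  {"x": 213,"y": -439,"z": 8,"rx": 0.18,"ry": -0.505,"rz": 0.675,"fingers": 1},
  {"x": 213,"y": -439,"z": 8,"rx": 0.18,"ry": -0.505,"rz": 0.675,"fingers": 1},
  {"x": 213,"y": -439,"z": 8,"rx": 0.18,"ry": -0.505,"rz": 0.675,"fingers": 1},
  {"x": 213,"y": -439,"z": 8,"rx": 0.18,"ry": -0.505,"rz": 0.675,"fingers": 1},
])

```text
time_s: 22.28
tool_pos: [0.4945, -0.2152, 0.1941]
tool_rot: [179.9, 27.7, 154.2]
force: [-1.8, -0.3, 1.0]
grip_width: 0.0232
grasp_force: 30.0
```

```bash
python3 - <<'E'
from h import *
from cell import sensors
o=sensors.get_obs();print((deckR(YAW).T@(o["tool_pos"]-DECK)).round(4),o["grip_width"],o["joint_velocities"].round(1))
plan(deckpt([-.0012,-.0863,.075]),decktool())
E
```

```text
[ 0.0017 -0.0888  0.1325] 0.023243526658567853 [-122.9   -0.   113.4    3.2   42.1    0.9  -28.4]
xyz [0.6, 2.9, 57.5] rot [-0.007, -0.039, -0.014]
```

Request:
drive_tool([
  {"x": 0,"y": 0,"z": 0,"rx": 0,"ry": 0,"rz": 0,"fingers": 1},
  {"x": 0,"y": 0,"z": 0,"rx": 0,"ry": 0,"rz": 0,"fingers": 1},
  {"x": 0,"y": 0,"z": 0,"rx": 0,"ry": 0,"rz": 0,"fingers": 1},
  {"x": 0,"y": 0,"z": 0,"rx": 0,"ry": 0,"rz": 0,"fingers": 1},
])

```text
time_s: 22.78
tool_pos: [0.4999, -0.2064, 0.1953]
tool_rot: [179.5, 27.8, 155.0]
force: [0.6, -0.1, -0.2]
grip_width: 0.0229
grasp_force: 30.0
```

```bash
python3 - <<'E'
from h import *
from cell import sensors
o=sensors.get_obs();print((deckR(YAW).T@(o["tool_pos"]-DECK)).round(4),o["grip_width"],o["joint_velocities"].round(1),o["qpos"].round(0))
plan(deckpt([-.0012,-.0863,.075]),decktool())
E
```

```text
[ 0.0033 -0.0786  0.1328] 0.022919047792267996 [ 0.4 -0.   0.3  0.1  0.2 -0.  -0.1] [ 17. -17.   1. 124.   5.  46.  80.]
xyz [2.3, -8.1, 57.9] rot [0.008, -0.038, -0.002]
```

Request:
drive_tool([
  {"x": 2,"y": -3,"z": 15,"rx": 0.008,"ry": -0.038,"rz": -0.002,"fingers": 1},
  {"x": 2,"y": -8,"z": 30,"rx": 0.008,"ry": -0.038,"rz": -0.002,"fingers": 1},
  {"x": 2,"y": -8,"z": 45,"rx": 0.008,"ry": -0.038,"rz": -0.002,"fingers": 1},
  {"x": 2,"y": -8,"z": 55,"rx": 0.008,"ry": -0.038,"rz": -0.002,"fingers": 1},
  {"x": 2,"y": -8,"z": 55,"rx": 0.008,"ry": -0.038,"rz": -0.002,"fingers": 1},
  {"x": 2,"y": -8,"z": 55,"rx": 0.008,"ry": -0.038,"rz": -0.002,"fingers": 1},
])

```text
time_s: 23.52
tool_pos: [0.5183, -0.2246, 0.1461]
tool_rot: [-180.0, 30.1, 155.0]
force: [-0.1, 0.5, -1.2]
grip_width: 0.0233
grasp_force: 30.0
```

```bash
python3 - <<'E'
from h import *
from cell import sensors,vision
o=sensors.get_obs();print((deckR(YAW).T@(o["tool_pos"]-DECK)).round(4),o["grip_width"],o["joint_velocities"].round(1),o["qpos"].round(0))
plan(deckpt([-.0012,-.0863,.075]),decktool())
c=vision.read_camera("wrist");t=vision.read_camera("top");s=vision.read_camera("scene")
R=Ro.from_euler('xyz',o["tool_rot"],degrees=True).as_matrix();nose=o["tool_pos"]+R[:,2]*.042
e=deckpt([-.0012,-.0863,.012])
for n,k in(("w",c),("t",t),("s",s)): print(n,proj(k,nose),proj(k,e))
u=proj(c,nose)[0].astype(int);a=cv2.resize(c["image"][u[1]-45:u[1]+75,u[0]-65:u[0]+65,::-1],None,fx=5,fy=5,interpolation=cv2.INTER_CUBIC)
v=proj(s,nose)[0].astype(int);b=cv2.resize(s["image"][v[1]-60:v[1]+60,v[0]-15:v[0]+15,::-1],None,fx=5,fy=5,interpolation=cv2.INTER_CUBIC)
print(u,v);cv2.imwrite("pics/ins.png",np.hstack([a,b]))
E
```

```text
[-0.0002 -0.0873  0.0781] 0.023335658018892987 [ 0.1 -0.6 -0.1 -0.   0.  -0.  -0. ] [ 20. -13.  -2. 127.   5.  36.  80.]
xyz [1.0, 1.1, 3.1] rot [-0.001, 0.001, -0.002]
w [[257.06587063 202.93106245]] [[258.27213562 193.88681993]]
t [[360.8217599  209.71660977]] [[359.75610854 206.94195792]]
s [[149.75676051 164.87588116]] [[148.25117754 174.4240054 ]]
[257 202] [149 164]
```

View pics/ins.png

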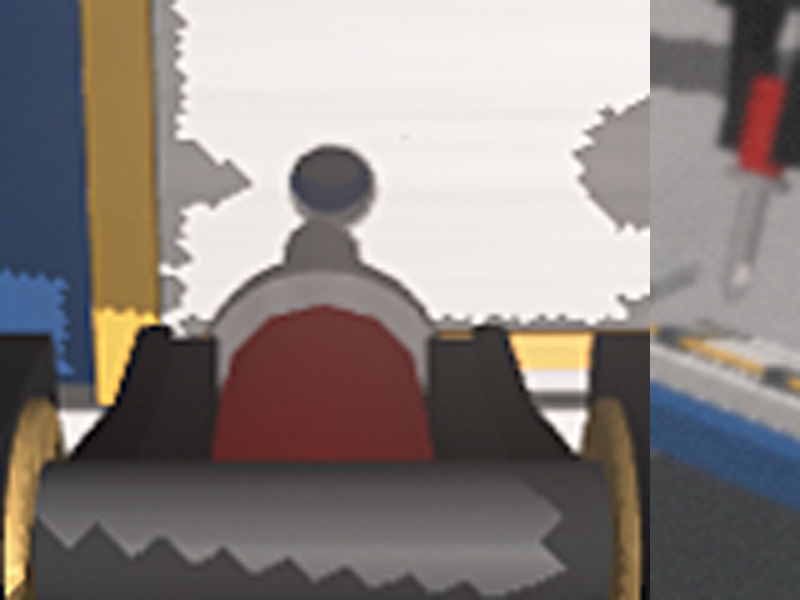

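The nose is over the eye: eye at crop (333,185), shank at (322,220), both within 1 mm of prediction. I'll insert now.

Request:
drive_tool([
  {"x": 1,"y": 1,"z": 5,"rx": 0,"ry": 0,"rz": 0,"fingers": 1},
  {"x": 1,"y": 1,"z": 15,"rx": 0,"ry": 0,"rz": 0,"fingers": 1},
  {"x": 1,"y": 1,"z": 22,"rx": 0,"ry": 0,"rz": 0,"fingers": 1},
  {"x": 1,"y": 1,"z": 27,"rx": 0,"ry": 0,"rz": 0,"fingers": 1},
  {"x": 1,"y": 1,"z": 31,"rx": 0,"ry": 0,"rz": 0,"fingers": 1},
  {"x": 1,"y": 1,"z": 31,"rx": 0,"ry": 0,"rz": 0,"fingers": 1},
])

```text
time_s: 24.42
tool_pos: [0.5316, -0.2299, 0.118]
tool_rot: [-180.0, 30.0, 155.0]
force: [0.2, 0.1, -1.0]
grip_width: 0.0234
grasp_force: 30.0
```

Request:
drive_tool([
  {"x": 0,"y": 0,"z": 3,"rx": 0,"ry": 0,"rz": 0,"fingers": 1},
  {"x": 0,"y": 0,"z": 6,"rx": 0,"ry": 0,"rz": 0,"fingers": 1},
  {"x": 0,"y": 0,"z": 9,"rx": 0,"ry": 0,"rz": 0,"fingers": 1},
  {"x": 0,"y": 0,"z": 9,"rx": 0,"ry": 0,"rz": 0,"fingers": 1},
])

```text
time_s: 24.92
tool_pos: [0.5356, -0.2318, 0.1103]
tool_rot: [-180.0, 30.0, 155.0]
force: [1.1, 0.1, -1.2]
grip_width: 0.0232
grasp_force: 30.0
```

Request:
drive_tool([
  {"x": 0,"y": 0,"z": 4,"rx": 0,"ry": 0,"rz": 0,"fingers": 1},
  {"x": 0,"y": 0,"z": 8,"rx": 0,"ry": 0,"rz": 0,"fingers": 1},
  {"x": 0,"y": 0,"z": 12,"rx": 0,"ry": 0,"rz": 0,"fingers": 1},
  {"x": 0,"y": 0,"z": 12,"rx": 0,"ry": 0,"rz": 0,"fingers": 1},
])

```text
time_s: 25.42
tool_pos: [0.541, -0.2343, 0.0997]
tool_rot: [-180.0, 30.0, 155.0]
force: [-0.1, -0.9, -0.9]
grip_width: 0.0234
grasp_force: 30.0
```

Request:
drive_tool([
  {"x": 0,"y": 0,"z": 4,"rx": 0,"ry": 0,"rz": 0,"fingers": 1},
  {"x": 0,"y": 0,"z": 8,"rx": 0,"ry": 0,"rz": 0,"fingers": 1},
  {"x": 0,"y": 0,"z": 12,"rx": 0,"ry": 0,"rz": 0,"fingers": 1},
  {"x": 0,"y": 0,"z": 16,"rx": 0,"ry": 0,"rz": 0,"fingers": 1},
  {"x": 0,"y": 0,"z": 16,"rx": 0,"ry": 0,"rz": 0,"fingers": 1},
])

```text
time_s: 26.05
tool_pos: [0.5483, -0.2377, 0.0859]
tool_rot: [-180.0, 30.0, 155.0]
force: [0.1, 0.1, -1.1]
grip_width: 0.0234
grasp_force: 30.0
```

```bash
python3 - <<'E'
from h import *
from cell import sensors
o=sensors.get_obs();print((deckR(YAW).T@(o["tool_pos"]-DECK)).round(4),o["grip_width"],deckR(YAW).T@o["force"])
E
```

```text
[-0.002  -0.0866  0.0096] 0.023371168220078623 [-0.53246564  0.13543392 -1.01129983]
```

Request:
drive_tool([
  {"x": 0,"y": 0,"z": 5,"rx": 0,"ry": 0,"rz": 0,"fingers": 1},
  {"x": 0,"y": 0,"z": 9,"rx": 0,"ry": 0,"rz": 0,"fingers": 1},
  {"x": 0,"y": 0,"z": 12,"rx": 0,"ry": 0,"rz": 0,"fingers": 1},
  {"x": 0,"y": 0,"z": 12,"rx": 0,"ry": 0,"rz": 0,"fingers": 1},
])

```text
time_s: 26.55
tool_pos: [0.5538, -0.2403, 0.0756]
tool_rot: [-180.0, 30.0, 155.0]
force: [0.1, 0.5, -1.2]
grip_width: 0.0233
grasp_force: 30.0
```

Request:
drive_tool([
  {"x": 0,"y": 0,"z": 1.5,"rx": 0,"ry": 0,"rz": 0,"fingers": 1},
  {"x": 0,"y": 0,"z": 3,"rx": 0,"ry": 0,"rz": 0,"fingers": 1},
  {"x": 0,"y": 0,"z": 3,"rx": 0,"ry": 0,"rz": 0,"fingers": 1},
])

```text
time_s: 26.92
tool_pos: [0.5552, -0.2409, 0.0733]
tool_rot: [-180.0, 30.0, 155.0]
force: [-0.9, -0.4, -0.9]
grip_width: 0.0233
grasp_force: 30.0
```

Request:
drive_tool([
  {"x": 0,"y": 0,"z": 1.5,"rx": 0,"ry": 0,"rz": 0,"fingers": 1},
  {"x": 0,"y": 0,"z": 2,"rx": 0,"ry": 0,"rz": 0,"fingers": 1},
  {"x": 0,"y": 0,"z": 2,"rx": 0,"ry": 0,"rz": 0,"fingers": 1},
])

```text
time_s: 27.3
tool_pos: [0.556, -0.2412, 0.0726]
tool_rot: [-180.0, 30.0, 155.0]
force: [-9.4, 3.6, 10.2]
grip_width: 0.023
grasp_force: 30.0
```

```bash
python3 - <<'E'
from h import *
from cell import sensors
o=sensors.get_obs();print((deckR(YAW).T@(o["tool_pos"]-DECK)).round(4),o["grip_width"],deckR(YAW).T@o["force"])
E
```

```text
[-0.0013 -0.0866 -0.0062] 0.023006845642304534 [-3.59181826 -0.63204352 13.83672168]
```

Collar contact came exactly at the expected depth. I'll release and retreat.

Request:
drive_tool([
  {"x": 0,"y": 0,"z": -1,"rx": 0,"ry": 0,"rz": 0,"fingers": -0.2},
  {"x": 0,"y": 0,"z": -1,"rx": 0,"ry": 0,"rz": 0,"fingers": -0.2},
  {"x": 0,"y": 0,"z": -1,"rx": 0,"ry": 0,"rz": 0,"fingers": -0.2},
  {"x": 0,"y": 0,"z": -1,"rx": 0,"ry": 0,"rz": 0,"fingers": -0.2},
  {"x": 0,"y": 0,"z": -1,"rx": 0,"ry": 0,"rz": 0,"fingers": -0.2},
  {"x": 0,"y": 0,"z": -30,"rx": 0,"ry": 0,"rz": 0,"fingers": -0.2},
  {"x": 0,"y": 0,"z": -70,"rx": 0,"ry": 0,"rz": 0,"fingers": -0.2},
  {"x": 0,"y": 0,"z": -105,"rx": 0,"ry": 0,"rz": 0,"fingers": -0.2},
  {"x": 0,"y": 0,"z": -105,"rx": 0,"ry": 0,"rz": 0,"fingers": -0.2},
  {"x": 0,"y": 0,"z": -105,"rx": 0,"ry": 0,"rz": 0,"fingers": -0.2},
])

```text
time_s: 28.55
tool_pos: [0.5083, -0.2191, 0.1619]
tool_rot: [-180.0, 30.0, 155.0]
force: [-0.3, 0.4, 0.2]
grip_width: 0.052
grasp_force: 0.0
```

```bash
python3 - <<'E'
from h import *
from cell import sensors,vision
c=vision.read_camera("wrist");s=vision.read_camera("scene")
for n,k in(("w",c),("s",s)):
    m=mask(k,(0,150,60),(8,255,255))|mask(k,(172,150,60),(180,255,255))
    q,l,st,ce=cv2.connectedComponentsWithStats(m)
    print(n,[(st[i].tolist(),ce[i].round(1).tolist()) for i in range(1,q) if st[i][4]>40 and ce[i][1]>100])
    print(proj(k,deckpt([-.0012,-.0863,.064])),proj(k,deckpt([-.0012,-.0863,.018])))
# carriage plate: stop/plate check via knob top prediction vs dark blob not needed; compare yellow-plate gap row
print(proj(c,deckpt([-.02,-.115,.012])),proj(c,deckpt([-.02,.03,.012])))
r=int(round(proj(c,deckpt([-.02,-.115,.012]))[0,1]));g=c["image"][r]
h=cv2.cvtColor(c["image"],cv2.COLOR_RGB2HSV)[r]
w=(h[:,1]<40)&(h[:,2]>120);print("plate cols",np.flatnonzero(w)[[0,-1]])
E
```

```text
w [([242, 191, 29, 29, 587], [256.8, 205.7])]
[[257.50496607 207.24845943]] [[257.35539393 192.29819722]]
s [([146, 154, 11, 18, 137], [150.9, 162.6]), ([477, 178, 35, 62, 1496], [498.4, 206.6])]
[[152.90267142 154.00683641]] [[148.78541752 172.08543481]]
[[226.10314334 170.92947816]] [[382.47850637 170.88759238]]
plate cols [ 12 509]
```

```bash
python3 -c "
from cell import workorder
print(workorder.sign_off())"
```

```text
the job is handed in; nothing more can be done
None
```

The job is handed in at about 28.6 s: the carriage is at its end stop, the red lock pin is seated through the eye and bore and released, and I never gripped or moved the mandrels, jar or bar. I checked the seating by contact force and camera; the sign-off returned no verdict.

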